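Shut the washing machine's lid and start it

TASK

Get the top-loading washing machine running with your fingertips, without grasping or lifting anything: push its open lid fully shut without slamming it, then press the red power key down and let it spring back, and after that press the green start key down and let it spring back. Press the keys lightly, leave the three white keys and the programme dial alone, and do not move the bottles, jar, cup, brush or can.

Things in the scene. Friction and masses are not known exactly. Their poses are not given: they have to be found in the camera images.
- washer: black top-loading washing machine let into the worktop, fixed, 540 (y) x 560 (x), front to the robot. Origin: middle of the row of keys, at worktop height; x to its rear, y to the worker's left. Level control panel: x -65 to +65, surface 110 above the worktop. Five keys in a row at x = 0, y -235 to -35, 50 between centres; which key is where varies. The lid lies behind the panel
- lid: the washer's lid: dark frame with smoked glass, 375 x 430 x 18, hinged along its rear edge (washer x = +440, z = 110). Origin: under its middle line, 300 from the hinge (75 behind the front edge); shut, it lies level at washer x = 140, z = 110, top face at 128. It starts raised by 0.3 to 0.5 rad. Stiff hinge: it stays where it is left; a slow push down of 2 to 6 N near the front edge moves it
- lid_edge (a point): middle of the lid's front edge, on its top face (375 from the hinge); z is the lid's upward normal
- dial_mark (a point): orange mark near the rim of the aluminium programme dial (45 across, 22 high; axis at washer x = 0, y = +75). The dial turns easily; its setting must stay
- key_power_base: red key; white ring-and-bar (power) sign: round, 30 across, on the machine's control panel. Origin: centre of the key at panel level (110 above the worktop), z up; the cap's top is 9 above the origin
- key_power (a joint): how far the red key is pressed down, m: 0 = up, 0.005 = fully down; springs back by itself; about 4 N hold it fully down
- key_start_base: green key; white triangle and two bars (start/pause) sign: round, 30 across, on the machine's control panel. Origin: centre of the key at panel level (110 above the worktop), z up; the cap's top is 9 above the origin
- key_start (a joint): how far the green key is pressed down, m: 0 = up, 0.005 = fully down; springs back by itself; about 4 N hold it fully down
- key_temp_base: white key with a thermometer sign: round, 30 across, on the machine's control panel. Origin: centre of the key at panel level (110 above the worktop), z up; the cap's top is 9 above the origin
- key_temp (a joint): how far the white key (temp) is pressed down, m: 0 = up, 0.005 = fully down; springs back by itself; about 4 N hold it fully down
- key_spin_base: white key with a spiral sign: round, 30 across, on the machine's control panel. Origin: centre of the key at panel level (110 above the worktop), z up; the cap's top is 9 above the origin
- key_spin (a joint): how far the white key (spin) is pressed down, m: 0 = up, 0.005 = fully down; springs back by itself; about 4 N hold it fully down
- key_rinse_base: white key with a drop sign: round, 30 across, on the machine's control panel. Origin: centre of the key at panel level (110 above the worktop), z up; the cap's top is 9 above the origin
- key_rinse (a joint): how far the white key (rinse) is pressed down, m: 0 = up, 0.005 = fully down; springs back by itself; about 4 N hold it fully down
- bottle_red: pump bottle, red, 77 across, 235 high, standing on the worktop left of the machine. Bystander; origin: centre of its underside
- bottle_white: the same pump bottle in white. Bystander; origin: centre of its underside
- bottle_blue: the same pump bottle in blue. Bystander; origin: centre of its underside
- jar_yellow: yellow jar with a white lid, 71 across, 90 high, standing on the left end of the machine's control panel. Bystander; origin: centre of its underside
- measuring_cup: blue measuring cup, 68 across, 60 high, on the worktop right of the machine. Bystander; origin: centre of its underside
- stain_brush: small green hand brush lying on the worktop left of the machine. Bystander; origin under its middle
- stain_can: white can, 60 across, 150 high, on the worktop right of the machine. Bystander; origin: centre of its underside

How it is judged (in metres and radians):
On the way, in this order (a step that is already met when the one before it is completed fails the run):
1. the lid is shut (angle between lid_edge's own z axis and vertical below 0.02 rad), for 0.2 s.
2. the power key is pressed, alone (value of joint key_power above 0.003 m and value of joint key_start below 0.001 m), for 0.05 s.
3. the power key is up again and the start key is pressed (value of joint key_start above 0.003 m and value of joint key_power below 0.001 m), for 0.05 s.
At the end, for the whole second after the job is handed in: The lid is shut (level within 0.02 rad), all five keys are up again (within 1 mm), the dial's mark is within 5 mm of where it was, and the bottles, jar, cup, brush and can stand still within 15 mm of where they started (angle between lid_edge's own z axis and vertical below 0.02 rad and value of joint each of key_power, key_start, key_temp, key_spin, key_rinse below 0.001 m and distance of dial_mark from where it was at the start of the episode below 0.005 m and distance of each of bottle_red, bottle_white, bottle_blue, jar_yellow, measuring_cup, stain_brush, stain_can from where it was at the start of the episode below 0.015 m and linear speed of each of bottle_red, bottle_white, bottle_blue, jar_yellow, measuring_cup, stain_brush, stain_can below 0.02 m/s); the robot touches nothing.
It fails at once if the lid is slammed (its origin moves faster than 0.6 m/s), or the lid is lifted further open (linear speed of lid above 0.6 m/s or angle between lid_edge's own z axis and vertical above 0.62 rad).
It fails at once if the power or start key is pressed while the lid is not shut (angle between lid_edge's own z axis and vertical above 0.05 rad and value of joint any of key_power, key_start above 0.002 m).
It fails at once if one of the three white keys is pressed, or the programme dial is turned (its mark moves more than 5 mm) (value of joint any of key_temp, key_spin, key_rinse above 0.002 m or distance of dial_mark from where it was at the start of the episode above 0.005 m).
It fails at once if a key is pressed with more than 30 N, or the machine or its lid with more than 60 N (contact force between any of the fingers, the arm and washer above 60 N or contact force between any of the fingers, the arm and key_power_base above 30 N or contact force between any of the fingers, the arm and key_start_base above 30 N or contact force between any of the fingers, the arm and key_temp_base above 30 N or contact force between any of the fingers, the arm and key_spin_base above 30 N or contact force between any of the fingers, the arm and key_rinse_base above 30 N).
It fails at once if a bottle, the jar, cup, brush or can is lifted, tipped or pushed more than 15 mm (distance of any of bottle_red, bottle_white, bottle_blue, jar_yellow, measuring_cup, stain_brush, stain_can from where it was at the start of the episode above 0.015 m or angle between any of bottle_red, bottle_white, bottle_blue, jar_yellow, measuring_cup, stain_brush, stain_can's own z axis and vertical above 0.3 rad).
It also fails if it takes over 48 s, if anything falls off the work surface, if the arm or the gripper's body presses on something with over 40 N, if the wrist force passes 120 N, or if a joint passes its speed limit or range.

ROBOT

A 6-joint arm with a two-finger parallel gripper is mounted at the origin on the work surface. World frame = base frame: x ahead of the robot, y to its left, z up, the work surface at z = 0. Lengths are in mm, angles in rad, forces in N, time in s.
With the tool pointing down it reaches from about 300 to 875 mm from the base axis. Payload 4.2 kg.
Tool frame: the origin (TCP) lies at the very end of the fingers, on their centre line; the grasp point (between the pads) lies 19 mm behind it; z points along the fingers, y is the line along which they close (so a half turn about z gives the same grasp; the last joint's range is limited). The gripper opens to 85 mm and grips with 20 to 120 N. Pads are 22 mm wide; open, the fingers measure 114 mm over their backs; the gripper's body (76 mm by 85 mm) begins 54 mm behind the grasp point. The pads swing forward as they close: fully open they stand 13 mm farther back than shut.
Start: joints at [-1.182, 0.32, 1.565, -0, 1.257, -0.02], TCP at [228.573, -527.636, 198.838] pointing down, gripper open.
Joint ranges: [-3.11, 3.11], [-0.84, 2.01], [0.21, 2.61], [-1.34, 4.49], [0.05, 2.63], [-2.56, 2.56]. Speed limits (rad/s): [2.57, 2.57, 3.14, 3.14, 3.14, 3.14].

INTERFACE

Orientations are given as a unit quaternion [w, x, y, z].
In Python, from rig import get_obs, eyes, bot gives the robot as it stands. The module is installed in compiled form; this text tells all that it offers.
- The arm moves only by the tool arm_command, never from a script. Its argument "increments" is text: rows parted by semicolons, each of 5 numbers parted by spaces: the opening, from 0 (shut) to 1 (fully open), then the shift along the tool's x, y, z in cm, then the turn about the tool's z in degrees. In form: fingers dx dy dz spin; .... A call has 1 to 12 rows; each row is the pose to reach, as a shift and turn from the pose commanded when the call began, along the tool's axes at that moment; what a row does not reach only later rows make up. A row lasts 1/10 s, in which the tool goes at most 50 mm and 8.59 degrees, less where a joint would pass 70% of its speed; a pose out of reach is approached as far as the arm can. A call with a gripper value outside its range is refused whole. The fingers move at their own pace and stop on an object; "newtons" is the grip in N (left out, the last holds). Time passes only in rows, so rows that repeat a pose let the fingers close. It gives the time, the measured TCP pose, the force, the opening and the grip force at its end, in the units of the state.
- get_obs(): the state, without advancing time (a new reading comes with each control period).
- eyes.camera(name): name is "side" or "top"; returns a dict with "color" (384x512x3 uint8, red, green, blue), "vertical_fov" (degrees; the focal length in pixels is half the picture's height over the tangent of half this angle, whatever the lens; pixels are square), "cx", "cy" (the principal point, pixels), "R" (3x3) and "t" (3): a world point X has camera coordinates R X + t. Camera axes: x right, y down, z forward; pixel columns grow to the right and rows downward; lengths in mm; the calibration is good to about 2 mm. A picture is of the moment at which its call begins. There is no depth.
- bot.hand_in(): hands the job in; it is judged then, once.
The state is a dict: "clock": time; "joint_pos": joint angles; "joint_velocities": joint speeds; "effort": joint torques, N m; "tool_pos": TCP position; "ee_rot": TCP orientation; "wrist_force": force on the tool from outside, world axes, zero at the start; "wrist_torque": the same for the moment, N m; "width": finger opening in mm; "finger_force": force on a finger pad.
Only numpy, scipy, OpenCV 4.12 (cv2) and the standard library are available. Lean on these libraries where they do the work, as an engineer would, in place of code of your own. Each camera call takes 0.05 s, during which the arm holds its last target. There are 200 camera calls.

## Working session

There is one attempt and no reset: what is moved stays moved. The work goes in short steps, Python scripts to look and compute and a tool call to move; the robot and the scene stay as the last step left them, time stands still between calls to the robot, and variables do not carry over. Pictures are saved under pics/ and viewed, at most 10 in all, crops included, and the job is handed in when it is done.

Besides the shell and the picture viewer there is one more tool, called after "Request:" as name(argument=value, ...), one argument or row to a line, values as JSON. arm_command: Moves the arm, as the interface text tells. Its arguments: {"type":"object","properties":{"increments":{"type":"string"},"newtons":{"type":"number"}},"required":["increments"]}

```bash
mkdir -p pics
cat > h.py <<'E'
import numpy as np, cv2, pickle
from rig import get_obs, eyes, bot
def shot(n,f):
    c=eyes.camera(n); cv2.imwrite(f'pics/{f}.png',cv2.cvtColor(c['color'],cv2.COLOR_RGB2BGR)); pickle.dump(c,open(f'{f}.pkl','wb')); return c
def ray(c,u,v):
    f=192/np.tan(np.radians(c['vertical_fov'])/2); R=np.array(c['R']);t=np.array(c['t'])
    return -R.T@t, R.T@np.array([(u-c['cx'])/f,(v-c['cy'])/f,1])
def onz(c,u,v,z):
    o,d=ray(c,u,v); return o+d*(z-o[2])/d[2]
def proj(c,X):
    f=192/np.tan(np.radians(c['vertical_fov'])/2); p=np.array(c['R'])@X+np.array(c['t']); return p[0]/p[2]*f+c['cx'],p[1]/p[2]*f+c['cy']
E
python3 - <<'E'
from h import *
a=shot('top','t0');b=shot('side','s0')
for c in(a,b): print(ray(c,256,192),c['vertical_fov'],c['cx'],c['cy'])
im=np.hstack([cv2.imread('pics/t0.png'),cv2.imread('pics/s0.png')])
o=get_obs();print(o['tool_pos'],o['ee_rot'],o['clock'],o['wrist_force'])
E
```

```text
(array([ 385.1551781 ,   15.32815788, 1621.86262313]), array([ 0.09174415,  0.00544825, -0.9958223 ])) 42.76091705528632 260.77719255817686 190.17522211322972
(array([ 493.65177701, 1373.87220928, 1209.40831718]), array([ 0.01006968, -0.77817508, -0.62797166])) 45.2628295428506 255.58282210153817 193.07444687016476
[ 228.3524675  -527.18962644  198.05888485] [-7.96329678e-04  9.79185968e-01  2.02963490e-01 -1.66278097e-04] 0.1 [ 0.60609222 -0.56646345  0.72198128]
```

View pics/t0.png

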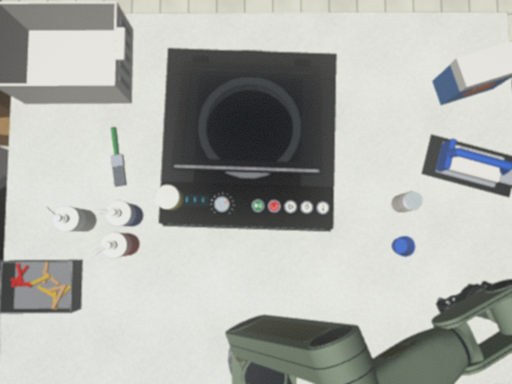

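View pics/s0.png

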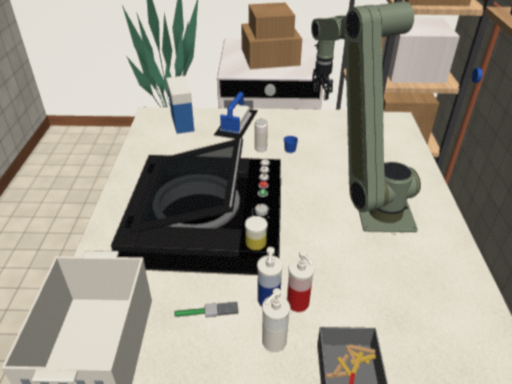

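Top view: green key at about (258,206), red at (274,206), white keys to the right, dial at (222,204), lid front edge from (176,167) to (318,170). Side view agrees, with the lid raised. I'll enlarge both for accuracy.

Run:
```python
from h import *
t=cv2.imread('pics/t0.png')[140:240,155:345]; s=cv2.imread('pics/s0.png')[125:265,115:295]
t=cv2.resize(t,None,fx=4,fy=4,interpolation=cv2.INTER_CUBIC);cv2.imwrite('pics/t0c.png',t)
s=cv2.resize(s,None,fx=4,fy=4,interpolation=cv2.INTER_CUBIC);cv2.imwrite('pics/s0c.png',s)
```

```text
(no output)
```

View pics/t0c.png

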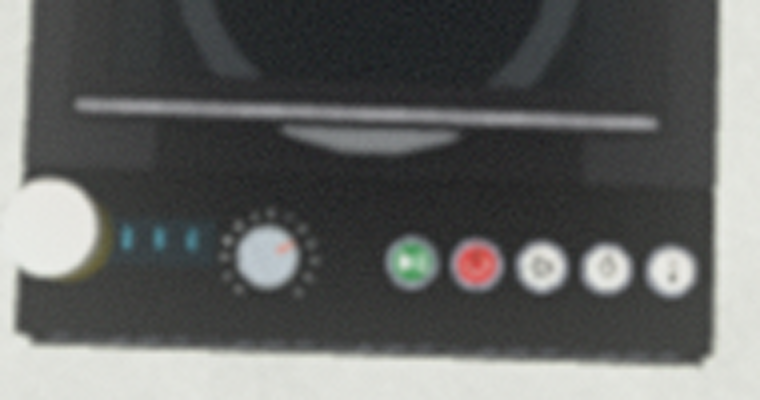

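View pics/s0c.png

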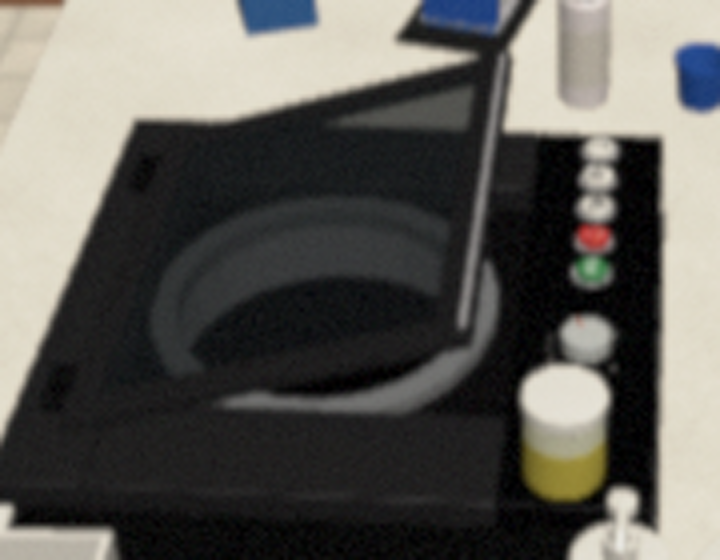

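The crops show the keys at (411,262) green, (477,265) red and (542,267), (606,268), (671,271) white, with the dial at (267,257). The bright lid edge runs (78,104)–(656,124) in the top crop and (505,58)–(462,328) in the side crop.

Run:
```python
from h import *
from scipy.optimize import least_squares
T=pickle.load(open('t0.pkl','rb'));S=pickle.load(open('s0.pkl','rb'))
ft=lambda u,v:(155+(u+.5)/4-.5,140+(v+.5)/4-.5); fs=lambda u,v:(115+(u+.5)/4-.5,125+(v+.5)/4-.5)
kt=[ft(*p) for p in[(411,262),(477,265),(542,267),(606,268),(671,271),(267,257)]]
ks=[fs(*p) for p in[(592,268),(594,236),(597,207),(598,178),(600,150)]]
for p in kt[:5]: print('top',onz(T,*p,119).round(1))
for p in ks: print('side',onz(S,*p,119).round(1))
loc=[(0,-35,119),(0,-85,119),(0,-135,119),(0,-185,119),(0,-235,119),(0,75,132)]
def w2(q,X):
    c,s=np.cos(q[2]),np.sin(q[2]);return np.array([q[0]+c*X[0]-s*X[1],q[1]+s*X[0]+c*X[1],X[2]])
def lp(a,y): # top front edge of lid
    return (440-375*np.cos(a)-18*np.sin(a), y, 110+375*np.sin(a)+18*np.cos(a)) 
def res(q):
    r=[]
    for X,p in zip(loc,kt): r+=list(np.subtract(proj(T,w2(q,X)),p))
    for X,p in zip(loc,ks): r+=list(np.subtract(proj(S,w2(q,X)),p))
    for y,p in((q[4]+q[5],ft(78,104)),(q[4]-q[5],ft(656,124))): r+=list(np.subtract(proj(T,w2(q,lp(q[3],y))),p))
    for y,p in((q[4]-q[5],fs(505,58)),(q[4]+q[5],fs(462,328))): r+=list(np.subtract(proj(S,w2(q,lp(q[3],y))),p))
    return r
f=least_squares(res,[480,0,0,.4,0,215]);q=f.x;print(q.round(3),np.round(f.fun,1))
for n,X in zip(['green','red','w','w','w','dial'],loc): print(n,w2(q,X).round(1))
print('edge mid',w2(q,lp(q[3],q[4])).round(1),'shut push pt',w2(q,(85,q[4],128)).round(1))
print('jar',onz(T,*ft(52,228),200).round(1))
```

```text
top [483.1  19.5 119. ]
top [480.5 -31.1 119. ]
top [478.7 -81.  119. ]
top [ 477.6 -130.1  119. ]
top [ 475.  -179.9  119. ]
side [486.2  19.8 119. ]
side [484.6 -29.5 119. ]
side [481.9 -76.1 119. ]
side [ 481.1 -124.5  119. ]
side [ 479.3 -173.3  119. ]
[ 4.90323e+02  5.45870e+01 -5.50000e-02  3.53000e-01  3.75800e+00
  2.03364e+02] [-0.  -1.7 -0.3 -1.7 -0.3 -1.4  0.  -0.8  0.  -0.8 -0.1 -2.5 -0.6 -0.
 -0.3 -0.1 -0.3 -0.6  0.2 -0.8  0.4 -0.9 -1.6  1.2 -1.4  3.2  3.2 -2.8
  2.2 -2.4]
green [488.4  19.6 119. ]
red [485.7 -30.3 119. ]
w [482.9 -80.2 119. ]
w [ 480.2 -130.1  119. ]
w [ 477.5 -180.1  119. ]
dial [494.4 129.5 132. ]
edge mid [572.3  53.9 256.4] shut push pt [575.4  53.7 128. ]
jar [504.2 280.1 200. ]
```

Run:
```python
from h import *
from scipy.optimize import least_squares
T=pickle.load(open('t0.pkl','rb'));S=pickle.load(open('s0.pkl','rb'))
ft=lambda u,v:(155+(u+.5)/4-.5,140+(v+.5)/4-.5); fs=lambda u,v:(115+(u+.5)/4-.5,125+(v+.5)/4-.5)
kt=[ft(*p) for p in[(411,262),(477,265),(542,267),(606,268),(671,271),(267,257)]]
ks=[fs(*p) for p in[(592,268),(594,236),(597,207),(598,178),(600,150)]]
loc=[(0,-35,119),(0,-85,119),(0,-135,119),(0,-185,119),(0,-235,119),(0,75,132)]
def w2(q,X):
    c,s=np.cos(q[2]),np.sin(q[2]);return np.array([q[0]+c*X[0]-s*X[1],q[1]+s*X[0]+c*X[1],X[2]])
def res(q):
    r=[]
    for X,p in zip(loc,kt): r+=list(np.subtract(proj(T,w2(q,X)),p))
    for X,p in zip(loc,ks): r+=list(np.subtract(proj(S,w2(q,X)),p))
    return r
f=least_squares(res,[480,0,0]);q=f.x;print(q.round(3),np.round(f.fun,1))
for n,X in zip(['green','red','w','w','w','dial'],loc): print(n,w2(q,X).round(1))
c,s=np.cos(q[2]),np.sin(q[2])
for a,b in((ft(78,104),fs(462,328)),(ft(656,124),fs(505,58))):
    g=least_squares(lambda X:np.r_[np.subtract(proj(T,X),a),np.subtract(proj(S,X),b)],[560,0,250])
    d=g.x[:2]-q[:2]; print(g.x.round(1),g.fun.round(1),'washer',c*d[0]+s*d[1],-s*d[0]+c*d[1])
for a in (.3,.34,.38,.42,.46,.5): print(a,440-375*np.cos(a)-18*np.sin(a),110+375*np.sin(a)+18*np.cos(a))
```

```text
[ 4.84897e+02  5.48960e+01 -3.40000e-02] [-0.1 -0.2 -0.3 -0.5 -0.3 -0.5 -0.  -0.3 -0.  -0.6 -0.3 -0.2  0.7  0.
  0.7 -0.1  0.4 -0.6  0.6 -0.8  0.6 -0.9]
green [483.7  19.9 119. ]
red [482.  -30.1 119. ]
w [480.3 -80.  119. ]
w [ 478.6 -130.   119. ]
w [ 476.8 -180.   119. ]
dial [487.5 129.9 132. ]
[589.6 254.5 243.9] [ 0.  -0.4  0.4  0.1] washer 97.75833694176747 203.08732708878347
[ 573.1 -155.6  239.3] [ 0.  -0.2  0.3  0. ] washer 95.3776460885836 -207.31879980853466
0.3 76.42945285799362 238.01613430226323
0.34 80.46423276833552 252.02724353231565
0.38 85.07419320937495 265.8111394702457
0.42 90.25195922781212 279.3457708229604
0.46 95.98924750254872 292.60948506752936
0.5 102.27687959623456 305.5810630906028
```

Washer pose: keys consistent to under 1 px, lid angle about 0.32 rad. I'll move with the fingers shut to above the lid, near its front edge.

Request:
arm_command(
  increments="0 10 -6 -8 0;0 20 -13 -10 0;0 54 -34.2 -10 0;0 54 -34.2 -10 0;0 54 -34.2 -10 0;0 54 -34.2 -10 0;0 54 -34.2 -10 0;0 54 -34.2 -10 0;0 54 -34.2 -10 0;0 54 -34.2 -10 0;0 54 -34.2 -10 0;0 54 -34.2 -10 0",
  newtons=20,
)

```text
clock: 1.3
tool_pos: [558.7, -41.4, 293.4]
ee_rot: [0.0, 0.979, 0.203, -0.0]
wrist_force: [0.3, -0.3, 0.1]
width: 0.1
finger_force: 0.0
```

Request:
arm_command(
  increments="0 0 0 0 0;0 0 0 0 0;0 0 0 0 0",
)

```text
clock: 1.6
tool_pos: [557.3, -44.2, 293.1]
ee_rot: [0.0, 0.979, 0.203, -0.001]
wrist_force: [-0.9, 0.4, 0.6]
width: 0.2
finger_force: 0.0
```

Request:
arm_command(
  increments="0 4.6 -2.9 0 0;0 4.6 -2.9 0 0;0 4.6 -2.9 0.5 0;0 4.6 -2.9 1 0;0 4.6 -2.9 1.5 0;0 4.6 -2.9 2 0;0 4.6 -2.9 2.5 0;0 4.6 -2.9 3 0;0 4.6 -2.9 3.5 0;0 4.6 -2.9 4 0;0 4.6 -2.9 4 0;0 4.6 -2.9 4 0",
)

```text
clock: 2.8
tool_pos: [588.8, 1.6, 253.4]
ee_rot: [0.0, 0.979, 0.203, -0.0]
wrist_force: [-0.3, 0.9, 0.7]
width: -0.1
finger_force: 0.0
```

Run:
```python
from h import *
shot('side','s1'); shot('top','t1')
t=cv2.imread('pics/t1.png')[110:250,155:345]; s=cv2.imread('pics/s1.png')[85:265,115:295]
r=lambda a:cv2.resize(a,(400,int(400*a.shape[0]/a.shape[1])),interpolation=cv2.INTER_CUBIC)
t,s=r(t),r(s); im=np.zeros((400,800,3),np.uint8); im[:t.shape[0],:400]=t; im[:s.shape[0],400:]=s
cv2.imwrite('pics/ts1.png',im)
```

```text
(no output)
```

View pics/ts1.png

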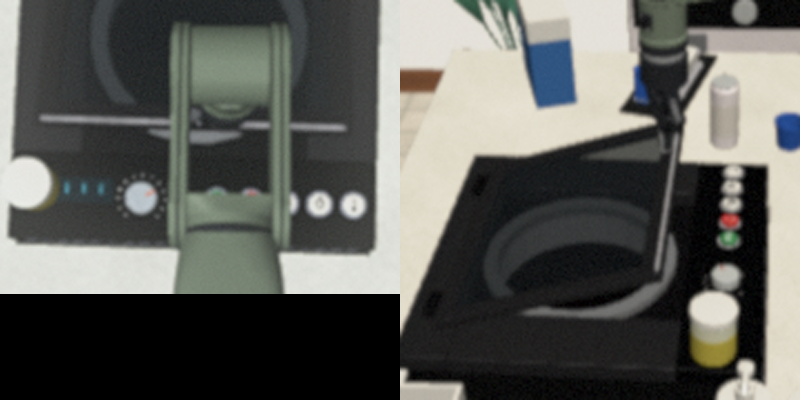

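The fingertips are just above the lid, slightly behind the bright front strip. Pressing down slowly.

Request:
arm_command(
  increments="0 0 0 0.5 0;0 0 0 1 0;0 0 0 1.5 0;0 0 0 2 0;0 0 0 2.4 0;0 0 0 2.8 0;0 0 0 3.2 0;0 0 0 3.6 0;0 0 0 4 0;0 0 0 4.4 0;0 0 0 4.8 0;0 0 0 5.2 0",
)

```text
clock: 4.1
tool_pos: [588.8, 1.6, 201.7]
ee_rot: [0.0, 0.979, 0.203, 0.0]
wrist_force: [-1.0, -1.1, 3.5]
width: 0.3
finger_force: 1.3
```

Contact at about 3.5 N and the lid is moving. I'll continue the push.

Request:
arm_command(
  increments="0 0 0 0.5 0;0 0 0 1 0;0 0 0 1.5 0;0 0 0 2 0;0 0 0 2.5 0;0 0 0 3 0;0 0 0 3.5 0;0 0 0 4 0;0 0 0 4.5 0;0 0 0 5 0;0 0 0 5.5 0;0 0 0 6 0",
)

```text
clock: 5.3
tool_pos: [588.7, 1.5, 141.1]
ee_rot: [0.0, 0.979, 0.203, -0.0]
wrist_force: [-1.7, 0.0, 2.0]
width: 0.2
finger_force: 1.3
```

Request:
arm_command(
  increments="0 0 0 0.3 0;0 0 0 0.6 0;0 0 0 0.8 0;0 0 0 1 0;0 0 0 1.1 0;0 0 0 1.2 0;0 0 0 1.3 0;0 0 0 1.3 0",
)

```text
clock: 6.1
tool_pos: [588.8, 1.5, 128.4]
ee_rot: [0.0, 0.979, 0.203, 0.0]
wrist_force: [-0.5, -0.1, 1.2]
width: -0.0
finger_force: 0.5
```

Request:
arm_command(
  increments="0 0 0 0.1 0;0 0 0 0.2 0;0 0 0 0.2 0;0 0 0 0.3 0;0 0 0 0.3 0",
)

```text
clock: 6.6
tool_pos: [588.7, 1.5, 125.4]
ee_rot: [0.0, 0.979, 0.203, -0.0]
wrist_force: [-1.3, -0.4, 1.5]
width: 0.0
finger_force: 0.6
```

Request:
arm_command(
  increments="0 0 0 0.1 0;0 0 0 0.1 0;0 0 0 0.2 0;0 0 0 0.2 0;0 0 0 0.3 0;0 0 0 0.3 0",
)

```text
clock: 7.2
tool_pos: [588.7, 1.5, 122.3]
ee_rot: [0.0, 0.979, 0.203, -0.0]
wrist_force: [0.5, 0.4, 1.2]
width: 0.1
finger_force: 0.6
```

Run:
```python
from h import *
print({k:get_obs()[k] for k in('tool_pos','wrist_force')})
shot('side','s2')
s=cv2.imread('pics/s2.png')[115:265,115:295]
cv2.imwrite('pics/s2c.png',cv2.resize(s,None,fx=4,fy=4,interpolation=cv2.INTER_CUBIC))
```

```text
{'tool_pos': array([588.73372392,   1.53032042, 122.34079956]), 'wrist_force': array([0.54772929, 0.35653817, 1.17948132])}
```

View pics/s2c.png

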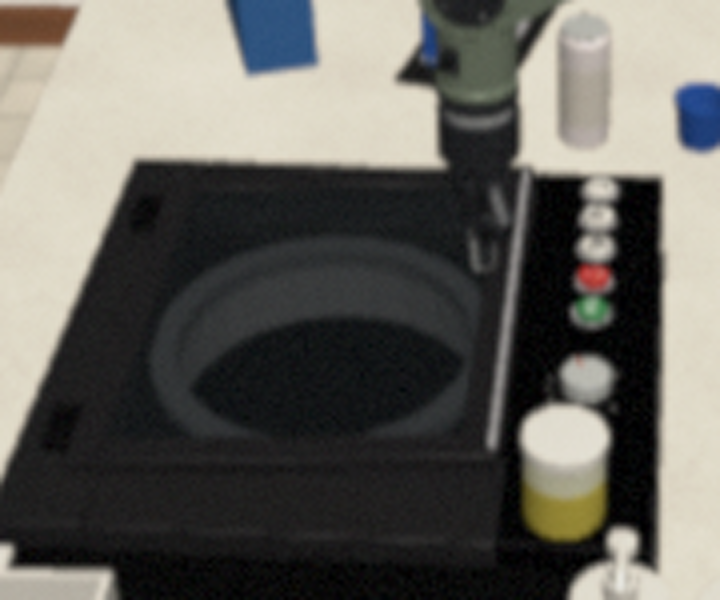

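Run:
```python
from h import *
S=pickle.load(open('s2.pkl','rb'));q=[484.9,54.9,-.034]
c,s=np.cos(q[2]),np.sin(q[2])
for a in(0,.02,.04,.06):
  for y in(-207,203):
    x,z=440-360*np.cos(a)-18*np.sin(a),110+360*np.sin(a)+18*np.cos(a)
    u,v=proj(S,np.array([q[0]+c*x-s*y,q[1]+s*x+c*y,z])); print(a,round(((u-115)*4)+1.5),round((v-115)*4+1.5))
```

```text
0 523 192
0 489 473
0.02 523 186
0.02 489 467
0.04 523 180
0.04 489 461
0.06 523 175
0.06 489 455
```

Request:
arm_command(
  increments="0 0 0 0.1 0;0 0 0 0.1 0;0 0 0 0.1 0",
)

```text
clock: 7.55
tool_pos: [588.8, 1.5, 121.4]
ee_rot: [0.0, 0.979, 0.203, 0.0]
wrist_force: [-1.1, -0.0, 1.9]
width: -0.1
finger_force: 0.5
```

Request:
arm_command(
  increments="0 0 0 0.2 0;0 0 0 0.4 0;0 0 0 0.6 0;0 0 0 0.6 0",
)

```text
clock: 7.95
tool_pos: [588.7, 1.5, 115.0]
ee_rot: [0.0, 0.979, 0.203, -0.0]
wrist_force: [0.3, 0.3, 0.4]
width: -0.0
finger_force: 0.1
```

Request:
arm_command(
  increments="0 0 0 0.1 0;0 0 0 0.2 0;0 0 0 0.3 0;0 0 0 0.4 0;0 0 0 0.4 0",
)

```text
clock: 8.45
tool_pos: [588.8, 1.6, 111.3]
ee_rot: [0.0, 0.979, 0.203, -0.0]
wrist_force: [-0.9, 0.6, 0.9]
width: -0.0
finger_force: 0.4
```

Run:
```python
from h import *
shot('side','s3')
a=cv2.imread('pics/s2.png')[150:260,205:295];s=cv2.imread('pics/s3.png')[150:260,205:295]
cv2.imwrite('pics/s3c.png',cv2.resize(np.hstack([a,s]),None,fx=4.4,fy=4.4,interpolation=cv2.INTER_CUBIC))
```

```text
(no output)
```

View pics/s3c.png

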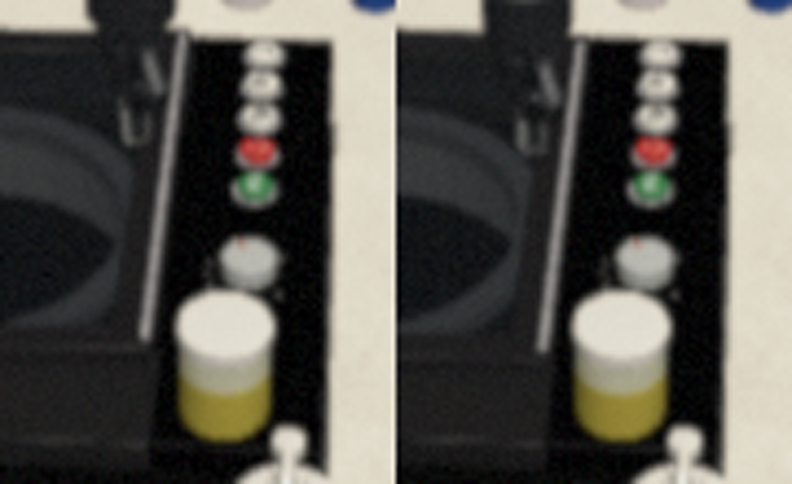

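The lid has moved further down but still isn't shut: its near end is about 10 px lower in the right panel, and there's no stop force yet. Continuing in small steps.

Request:
arm_command(
  increments="0 0 0 0.1 0;0 0 0 0.2 0;0 0 0 0.3 0;0 0 0 0.4 0;0 0 0 0.4 0",
)

```text
clock: 9.0
tool_pos: [588.7, 1.6, 107.3]
ee_rot: [0.0, 0.979, 0.203, -0.0]
wrist_force: [-0.5, -1.1, 0.4]
width: -0.3
finger_force: 0.4
```

Run:
```python
from h import *
from scipy.optimize import least_squares
o=get_obs();p=np.array(o['tool_pos']);print(p,o['joint_pos'])
S=shot('side','s4');T=shot('top','t4')
s=cv2.resize(cv2.imread('pics/s4.png')[145:245,205:295],None,fx=4.4,fy=4.4,interpolation=cv2.INTER_CUBIC)
t=cv2.resize(cv2.imread('pics/t4.png')[130:230,215:305],None,fx=4.4,fy=4.4,interpolation=cv2.INTER_CUBIC)
u,v=proj(S,p);print(u,v);cv2.circle(s,(int((u-205)*4.4),int((v-145)*4.4)),3,(0,255,255),1)
s=cv2.convertScaleAbs(s,alpha=2,beta=10);t=cv2.convertScaleAbs(t,alpha=2,beta=10)
cv2.imwrite('pics/st4.png',np.hstack([s,t]))
```

```text
[588.69672397   1.55718343 107.31279145] [-1.68363843e-02  4.11019576e-01  1.66732000e+00 -1.04308525e-04
  1.06339181e+00  1.14518205e+00]
235.7997463360215 190.59239943566433
```

View pics/st4.png

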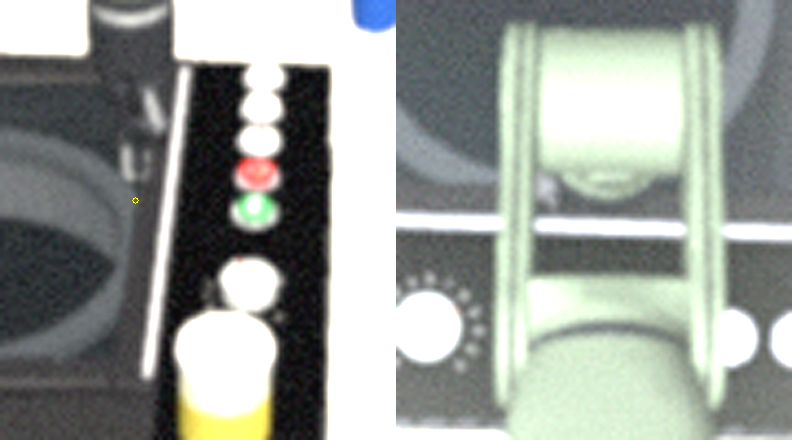

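The lid is still a few degrees' worth of pixels above shut: strip ends at about (184,68) and (147,377). The real fingertips look higher than the projected TCP, so I'll go by force.

Request:
arm_command(
  increments="0 0 0 0.1 0;0 0 0 0.2 0;0 0 0 0.3 0;0 0 0 0.4 0;0 0 0 0.4 0",
)

```text
clock: 9.6
tool_pos: [588.7, 1.5, 103.3]
ee_rot: [0.0, 0.979, 0.203, -0.0]
wrist_force: [-1.1, -0.4, 0.1]
width: -0.2
finger_force: 0.4
```

Request:
arm_command(
  increments="0 0 0 0.1 0;0 0 0 0.2 0;0 0 0 0.3 0;0 0 0 0.4 0;0 0 0 0.4 0",
)

```text
clock: 10.1
tool_pos: [588.8, 1.5, 99.3]
ee_rot: [0.0, 0.979, 0.203, 0.0]
wrist_force: [0.2, -0.1, 0.7]
width: 0.4
finger_force: 0.1
```

```bash
cat > strip.py <<'E'
from h import *
def low(f):
    g=cv2.imread(f'pics/{f}.png',0).astype(float)
    k=g[205:250,228:252]; k=cv2.resize(k,None,fx=4,fy=4,interpolation=cv2.INTER_CUBIC)
    return np.round([k[i*4:i*4+4].max() for i in range(10,40)])
E
python3 - <<'E'
from strip import *
shot('side','s5')
for f in('s2','s3','s4','s5'): print(f,low(f).astype(int))
E
```

```text
s2 [138 141 195 216 219 220 221 220 220 220 221 221 221 220 220 206 183 167
 158 154 153 154 153 147 134 123 117 119 118 120]
s3 [137 141 196 217 219 220 220 221 221 222 221 221 221 220 219 207 182 164
 157 154 153 151 150 148 138 125 117 117 120 120]
s4 [140 142 194 215 219 220 220 220 221 221 221 221 221 221 219 206 182 163
 157 153 151 153 152 148 136 123 122 120 119 119]
s5 [136 141 195 218 219 219 221 220 221 221 221 221 221 221 219 207 181 165
 159 153 153 153 152 147 136 125 118 120 119 120]
```

```bash
sed -i 's/228:252/232:243/; s/range(10,40)/range(12,34)/' strip.py
python3 - <<'E'
from strip import *
for f in('s2','s3','s4','s5'): print(f,low(f).astype(int))
E
```

```text
s2 [136 139 138 135 135 138 143 144 144 131  95  57  44  34  28  31  31  33
  32  33  32  33]
s3 [137 134 132 138 142 142 141 143 141 136 134 131 117  77  44  36  33  30
  32  36  31  32]
s4 [137 139 139 135 134 138 140 144 143 143 142 139 132 111  73  43  37  32
  32  32  33  33]
s5 [134 139 142 141 142 142 140 136 135 140 144 145 146 145 137 108  68  45
  37  29  32  32]
```

Request:
arm_command(
  increments="0 0 0 0.1 0;0 0 0 0.2 0;0 0 0 0.3 0;0 0 0 0.3 0",
)

```text
clock: 10.55
tool_pos: [589.0, 1.6, 96.4]
ee_rot: [0.0, 0.979, 0.203, 0.0]
wrist_force: [-0.2, 0.1, 0.6]
width: 0.1
finger_force: 0.4
```

Request:
arm_command(
  increments="0 0 0 0.1 0;0 0 0 0.2 0;0 0 0 0.3 0;0 0 0 0.3 0",
)

```text
clock: 10.95
tool_pos: [589.1, 1.5, 95.4]
ee_rot: [0.0, 0.979, 0.203, 0.001]
wrist_force: [-3.3, -0.6, 10.5]
width: 0.1
finger_force: 5.6
```

Run:
```python
from strip import *
shot('side','s6');print(low('s6').astype(int));o=get_obs();print(o['effort'],o['wrist_force'],o['tool_pos'])
```

```text
[134 134 140 143 144 142 142 142 138 137 137 142 145 145 140 134 108  70
  49  37  26  29]
[-4.04115720e-02 -3.80367923e+01 -1.87966168e+01  2.08455203e-03
 -1.03786547e+00 -1.99542250e-03] [-2.89015955 -1.15265514 10.34134468] [589.07516076   1.54743941  95.34223492]
```

The stop is reached: 10.5 N with no further motion, and the strip end is at row 233.6 against 232.9 predicted for shut. Lifting off and moving above the red key.

Request:
arm_command(
  increments="0 0 0 0 0;0 0 0 -1.5 0;0 0 0 -4 0;0 0 0 -7 0;0 -4 -0.5 -7 0;0 -8 -1 -7 0;0 -11.1 -1.35 -7 0;0 -11.1 -1.35 -7 0;0 -11.1 -1.35 -7 0;0 -11.1 -1.35 -7 0",
)

```text
clock: 12.0
tool_pos: [482.7, -30.1, 163.6]
ee_rot: [0.0, 0.979, 0.203, 0.001]
wrist_force: [1.2, -0.0, 0.4]
width: -0.2
finger_force: 0.0
```

Run:
```python
from strip import *
S=shot('side','s7');T=shot('top','t7');print(low('s7').astype(int));o=get_obs();p=np.array(o['tool_pos']);print(p,o['wrist_force'])
s=cv2.imread('pics/s7.png')[110:210,215:305];t=cv2.imread('pics/t7.png')[150:250,215:305]
im=cv2.convertScaleAbs(np.hstack([s,t]),alpha=1.7,beta=10)
im=cv2.resize(im,None,fx=4.4,fy=4.4,interpolation=cv2.INTER_CUBIC)
for c,x0,y0,off in((S,215,110,0),(T,215,150,396)):
    u,v=proj(c,p);print(u,v);cv2.circle(im,(int((u-x0+.5)*4.4+off),int((v-y0+.5)*4.4)),3,(0,255,255),1)
cv2.imwrite('pics/st7.png',im)
```

```text
[134 134 139 143 144 143 143 142 139 136 135 140 144 143 144 136 107  69
  48  39  28  29]
[482.60940444 -29.99898381 163.36533752] [ 0.51109315 -0.10401319 -0.39539718]
263.82834319292715 174.3252559670397
273.95530827553114 204.23213042363074
```

View pics/st7.png

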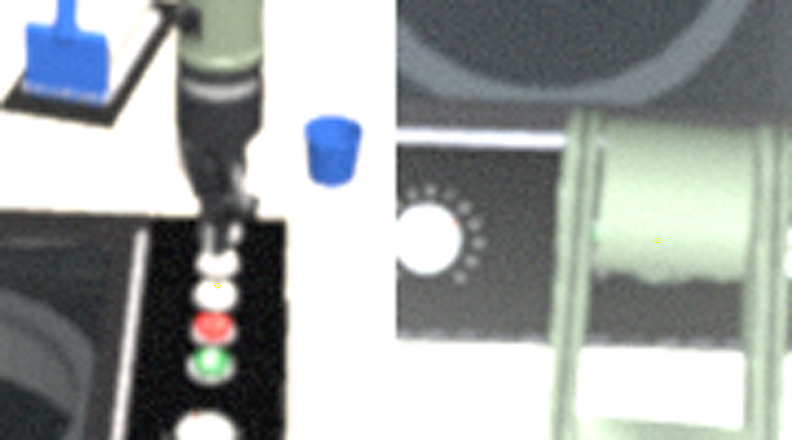

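The lid stays shut. The fingertips end near (215,250) while the projected TCP is at (217,285), so the real tips are about 32 mm above the reported TCP. That agrees with the lid contact (95 reported against 128). I'll descend partway and check.

Request:
arm_command(
  increments="0 0 0 1 0;0 0 0 2 0;0 0 0 3 0;0 0 0 4 0;0 0 0 4.5 0;0 0 0 5 0;0 0 0 5.3 0;0 0 0 5.3 0",
)

```text
clock: 12.9
tool_pos: [481.4, -30.2, 110.2]
ee_rot: [-0.0, 0.979, 0.203, -0.0]
wrist_force: [-0.6, -0.7, -0.2]
width: -0.1
finger_force: 0.0
```

Run:
```python
from strip import *
S=shot('side','s8');T=shot('top','t8');o=get_obs();p=np.array(o['tool_pos']);print(p,o['wrist_force'])
s=cv2.imread('pics/s8.png')[140:200,230:300]
im=cv2.resize(s,None,fx=10,fy=10,interpolation=cv2.INTER_CUBIC)
im=cv2.convertScaleAbs(im,alpha=1.3,beta=20)
for dz,c in((0,(0,255,255)),(32,(255,255,0))):
    u,v=proj(S,p+[0,0,dz]);print(u,v);cv2.circle(im,(int((u-230+.5)*10),int((v-140+.5)*10)),4,c,1)
cv2.imwrite('pics/s8c.png',im)
```

```text
[481.77841421 -30.23768504 110.74456774] [ 0.07872149  0.77816896 -0.33291998]
263.81527895770665 185.20140470358544
263.9554105565168 178.6154523660989
```

View pics/s8c.png

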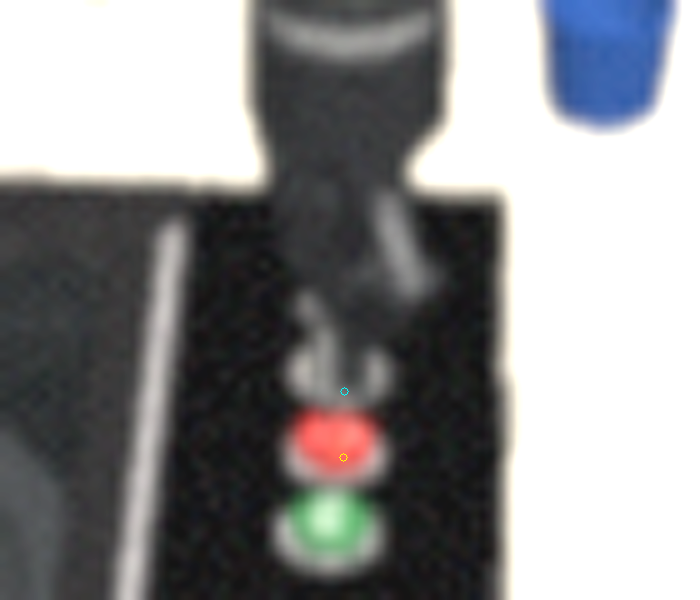

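The tips end at about (342,395), on the cyan mark for a +32 mm offset. They're laterally in line with the red key at (337,440). Contact should come near a reported z of 87.

Request:
arm_command(
  increments="0 0 0 0.5 0;0 0 0 1 0;0 0 0 1.5 0;0 0 0 2 0;0 0 0 2.1 0;0 0 0 2.2 0;0 0 0 2.3 0;0 0 0 2.4 0;0 0 0 2.5 0;0 0 0 2.5 0",
)

```text
clock: 14.0
tool_pos: [481.7, -30.2, 85.6]
ee_rot: [0.0, 0.979, 0.203, 0.0]
wrist_force: [-1.1, -0.3, 0.6]
width: 0.1
finger_force: 0.7
```

Request:
arm_command(
  increments="0 0 0 0.1 0;0 0 0 0.2 0;0 0 0 0.3 0;0 0 0 0.3 0",
)

```text
clock: 14.4
tool_pos: [481.7, -30.2, 82.6]
ee_rot: [0.0, 0.979, 0.203, 0.0]
wrist_force: [-0.2, 0.4, 3.5]
width: 0.1
finger_force: 1.6
```

Request:
arm_command(
  increments="0 0 0 0.1 0;0 0 0 0.1 0;0 0 0 0.2 0;0 0 0 0.2 0",
)

```text
clock: 14.8
tool_pos: [481.7, -30.2, 81.4]
ee_rot: [0.0, 0.979, 0.203, 0.0]
wrist_force: [-1.7, 0.0, 9.5]
width: -0.1
finger_force: 4.8
```

Red key bottomed at 9.5 N. Lifting off and moving to the green key.

Request:
arm_command(
  increments="0 0 0 -1 0;0 0 0 -2.5 0;0 0 0 -4 0;0 1.1 -2.2 -4 0;0 2.2 -4.4 -4 0;0 2.25 -4.45 -4 0;0 2.25 -4.45 -3 0;0 2.25 -4.45 -2 0;0 2.25 -4.45 -1.2 0;0 2.25 -4.45 -1.2 0",
)

```text
clock: 15.8
tool_pos: [483.1, 19.0, 90.7]
ee_rot: [-0.0, 0.979, 0.203, -0.002]
wrist_force: [-1.3, -0.2, 1.0]
width: 0.1
finger_force: 0.0
```

Request:
arm_command(
  increments="0 0 0 0.2 0;0 0 0 0.4 0;0 0 0 0.5 0;0 0 0 0.6 0;0 0 0 0.7 0;0 0 0 0.8 0;0 0 0 0.9 0;0 0 0 0.9 0",
)

```text
clock: 16.6
tool_pos: [484.7, 19.6, 83.6]
ee_rot: [0.0, 0.979, 0.203, 0.0]
wrist_force: [-0.7, -0.4, 2.2]
width: 0.2
finger_force: 1.3
```

Request:
arm_command(
  increments="0 0 0 0.1 0;0 0 0 0.2 0;0 0 0 0.3 0;0 0 0 0.3 0;0 0 0 0.3 0",
)

```text
clock: 17.1
tool_pos: [484.7, 19.6, 81.4]
ee_rot: [0.0, 0.979, 0.203, 0.0]
wrist_force: [-2.2, -1.0, 9.6]
width: -0.1
finger_force: 4.8
```

The green key is bottomed too. Withdrawing straight up.

Request:
arm_command(
  increments="0 0 0 -1 0;0 0 0 -3 0;0 0 0 -6 0;0 0 0 -10 0;0 0 0 -14 0;0 0 0 -14 0;0 0 0 -14 0;0 0 0 -14 0",
)

```text
clock: 17.9
tool_pos: [483.4, 19.6, 219.1]
ee_rot: [-0.0, 0.979, 0.203, -0.001]
wrist_force: [-0.0, 0.1, -0.2]
width: 0.3
finger_force: 0.0
```

Run:
```python
from strip import *
shot('side','s9');print(low('s9').astype(int));o=get_obs();print(o['tool_pos'],o['wrist_force'],o['clock'])
print(cv2.absdiff(cv2.imread('pics/s7.png'),cv2.imread('pics/s9.png'))[195:].max())
print(bot.hand_in())
```

```text
[137 137 142 144 146 146 146 144 139 139 141 145 147 147 146 137 109  70
  51  40  28  30]
[483.39840009  19.64450393 218.89592378] [-0.32450003  0.42962412  0.11404183] 17.95
135
the job is handed in; nothing more can be done
None
```

I pushed the lid shut, pressed the red power key and then the green start key until each bottomed at about 9.5 N, withdrew clear, and handed the job in at 17.95 s; no verdict was shown, and I did not re-check the bystander items or dial mark in a final picture.

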